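# Close the sample case with its double lid, button the glazed lid and lift off the cover

## Task

Close the long wooden sample case: take up the double lid as one piece, with the knobbed outer lid staying nested in the glazed inner lid, lower it onto the case without dropping it until the inner lid is fully home, then turn the turnbutton on the case square across the end of the inner lid to secure it. Then lift the outer lid alone by its knob, leaving the inner lid undisturbed, and finish still holding it steady and level in the gripper, about 100 mm above the inner lid and touching nothing else. Leave the other things on the counter where they are.

Things in the scene. Friction and masses are not known exactly. Their poses are not given: they have to be found in the camera images.
- case: Fixed long narrow open wooden box, 60 (x) x 240 (y) mm, small ceramic houses inside (tops below the rim). Origin: centre of its underside on the counter, z up, long axis y. Long walls 8 mm thick, 70 mm high; end boards 25 mm thick (|y| 95 to 120 mm), 92 mm high; mouth 44 (x) x 190 (y) mm. The turnbutton sits on the +y end board.
- case_seat (a point): Where the inner lid's origin belongs, 62 mm above the case's origin; axes of the case. The lid fits either way round, long axes parallel: its frame rests on the long walls between the end boards, its battens go 8 mm down into the mouth (play 2 mm each side in x, 3 mm in y; rounded, they lead in over 3 mm or so).
- turnbutton (a joint): Brass bar 64 x 16 x 8 mm with a thumb ridge, pivoted on a vertical axis. 0: along the end board (the case's x), clear of the lid; +1.57 or -1.57: square across, 15 mm over the end of the inner lid (2 mm above it). Positive is anticlockwise from above; range -1.75 to 1.75; either way will do. Stays where left (friction 0.025 N m).
- turnbutton_ridge (a point): On the turnbutton's axis (case x 0, y +107.5 mm) at half height of the thumb ridge, 107.5 mm above the counter. The ridge, 34 mm long, 10 mm thick, stands from 100 to 115 mm above the counter; the bar under it from 92 to 100 mm. x along the bar and ridge, y across, z up; turns with the button.
- inner_lid: Loose inner lid, 130 to 210 g: pale wooden frame 64 (x) x 180 (y) x 20 mm with a clear pane and two lengthwise round battens (10 mm thick, 184 mm long, at x +-15 mm) below. Origin: centre, at the battens' lowest line; z up, long axis y. The frame's side faces, 64 mm apart, clear to grip, are 8 to 28 mm above the origin. Starts on the counter, battens down, outer lid nested in it.
- outer_lid: Loose wooden outer lid, 70 to 120 g: board 54 (x) x 130 (y) x 6 mm lying on the inner lid's frame, a block 39 x 114 x 10 mm below it nested in the frame (play 2.5 to 3 mm). Origin: centre of the block's underside, 18 mm above the inner lid's origin when nested; z up. Board top 16 mm above the origin; round central knob from 16 to 42 mm: head diameter 24 mm (30 to 40 mm), neck 16 mm.
- honey_jar: Bystander: squat blush ceramic jar with lid, diameter 86, height 105 mm; origin under its centre.
- ribbed_jar: Bystander: ribbed green jar with a pointed lid, diameter 80, height 130 mm; origin under its centre.
- canister: Bystander: cream drink canister, diameter 88, height 125 mm; origin under its centre.
- pumpkin_big: Bystander: ceramic pumpkin, diameter 60, height 52 mm; origin under its centre.
- pumpkin_small: Bystander: ceramic pumpkin, diameter 42, height 40 mm; origin under its centre.
- house: Bystander: small ceramic house, 28 x 36 x 60 mm; origin under its centre.
- tray: Bystander: blush tray with round ends, 210 (x) x 95 x 16 mm; origin under its centre.
- spare_lid: Bystander: spare square wooden lid of another box, 95 x 95 x 8 mm with a 20 mm knob, 24 mm high in all; origin under its centre.
Not all that is in view belongs to the job. Leave any blue look-alike of the outer_lid alone.

How it is judged (in metres and radians):
On the way, in this order (a step that is already met when the one before it is completed fails the run):
1. the double lid is home on the case: inner lid seated, outer lid still nested in it (x of inner_lid in the frame of case between -0.004 and 0.004 m and y of inner_lid in the frame of case between -0.006 and 0.006 m and z of inner_lid in the frame of case between 0.058 and 0.065 m and angle between the z axis of inner_lid and the z axis of case, either way round below 0.04 rad and angle between the y axis of inner_lid and the y axis of case, either way round below 0.07 rad and x of outer_lid in the frame of inner_lid between -0.006 and 0.006 m and y of outer_lid in the frame of inner_lid between -0.007 and 0.007 m and z of outer_lid in the frame of inner_lid between 0.014 and 0.022 m), for 0.2 s.
2. the turnbutton is turned across the end of the inner lid, both lids still in place (all of step 1 and (value of joint turnbutton above 1.2 rad or value of joint turnbutton below -1.2 rad)), for 0.2 s.
At the end, for the whole second after the job is handed in: Inner lid home on the case (4 mm across, 6 mm along, 3 mm in height, level), turnbutton across its end (over 1.2 rad either way); the gripper alone holds the outer lid, still, level within 0.25 rad, 60 to 280 mm above where it nested, the fingers off the inner lid (x of inner_lid in the frame of case between -0.004 and 0.004 m and y of inner_lid in the frame of case between -0.006 and 0.006 m and z of inner_lid in the frame of case between 0.058 and 0.065 m and angle between the z axis of inner_lid and the z axis of case, either way round below 0.04 rad and angle between the y axis of inner_lid and the y axis of case, either way round below 0.07 rad and (value of joint turnbutton above 1.2 rad or value of joint turnbutton below -1.2 rad) and z of outer_lid in the frame of inner_lid between 0.078 and 0.3 m and angle between outer_lid's own z axis and vertical below 0.25 rad and contact force between the fingers and outer_lid above 0.5 N and contact force between each of outer_lid, the fingers and inner_lid below 0.05 N and contact force between outer_lid and case below 0.05 N and linear speed of outer_lid below 0.05 m/s and linear speed of inner_lid below 0.02 m/s); the arm keeps its last pose, push and grip.
It fails at once if the lids come apart (by more than 12 mm) before the inner lid is on the case (z of outer_lid in the frame of inner_lid above 0.03 m and (horizontal distance between inner_lid and case above 0.02 m or z of inner_lid in the frame of case above 0.07 m)).
It fails at once if the inner lid is dropped (falls faster than 0.4 m/s out of the fingers) (linear speed of inner_lid above 0.4 m/s and contact force between the fingers and inner_lid below 0.05 N).
It fails at once if the inner lid is lifted or tipped on the case once the turnbutton is across it ((value of joint turnbutton above 1.2 rad or value of joint turnbutton below -1.2 rad) and horizontal distance between inner_lid and case below 0.03 m and (z of inner_lid in the frame of case above 0.068 m or angle between the z axis of inner_lid and the z axis of case, either way round above 0.07 rad)).
It fails at once if another thing on the counter is moved more than 30 mm or tipped over (distance of any of honey_jar, ribbed_jar, canister, pumpkin_big, pumpkin_small, house, tray, spare_lid from where it was at the start of the episode above 0.03 m or angle between any of honey_jar, ribbed_jar, canister, pumpkin_big, pumpkin_small, house, tray, spare_lid's own z axis and vertical above 0.5 rad).
It also fails if it takes over 61 s, if anything falls off the work surface, if the arm or the gripper's body presses on something with over 40 N, if the wrist force passes 120 N, or if a joint passes its speed limit or range.

## Robot

A 7-joint arm with a two-finger parallel gripper is mounted at the origin on the work surface. World frame = base frame: x ahead of the robot, y to its left, z up, the work surface at z = 0. Lengths are in mm, angles in degrees, forces in N, time in s.
With the tool pointing down it reaches from about 400 to 850 mm from the base axis. Payload 4.5 kg.
Tool frame: the origin (TCP) lies midway between the tips of the shut fingers; the grasp point (between the pads) lies 19 mm behind it; z points along the fingers, y is the line along which they close (so a half turn about z gives the same grasp; the last joint's range is limited). The gripper opens to 85 mm and grips with 20 to 120 N. Pads are 22 mm wide; open, the fingers measure 114 mm over their backs; the gripper's body (76 mm by 85 mm) begins 54 mm behind the grasp point. The pads swing forward as they close: fully open they stand 13 mm farther back than shut.
Start: joints at [-61.891, 39.483, -11.15, 89.685, 9.013, 51.709, -12.324], TCP at [275.659, 560.951, 231.317] pointing down, gripper open.
Joint ranges: [-172.22, 172.22], [-26.19, 119.32], [-84.43, 86.54], [7.71, 146.69], [-57.33, 237.33], [2.42, 119.75], [-152.13, 152.13]. Speed limits (degrees/s): [147.25, 147.25, 180, 180, 180, 180, 180].

## Interface

Orientations are given as a 3x3 rotation matrix whose columns are the frame's x, y, z axes.
In Python, from plant import status, cams, workorder, recognise, silhouettes, mark_of gives the robot as it stands.
- The arm moves only by the shell command python3 -m inch 'ROWS' [FORCE]. ROWS is a JSON object whose one key "commands" holds a list of rows, each a list of 7 numbers: the shift along the tool's x, y, z in m, then the turn, a rotation vector about the tool's x, y, z in units of 6 degrees (1.0 is 6 degrees), then the opening, from 0 (shut) to 1 (fully open). In form: {"commands": [[x, y, z, ax, ay, az, grip], ...]}. A call has 1 to 5 rows; each row shifts and turns the commanded pose from where the row before left it, along the tool's axes as they then stand; what a row does not reach is not made up. A row lasts 1/12 s, in which the tool goes at most 41.7 mm and 7.16 degrees, less where a joint would pass 70% of its speed; a pose out of reach is approached as far as the arm can. A call with a gripper value outside its range is refused whole. The fingers move at their own pace and stop on an object; FORCE is the grip in N (left out, the last holds). Time passes only in rows, so rows that do not move let the fingers close. It gives the time, the measured TCP pose, the force, the opening and the grip force at its end, in the units of the state.
- status.state(): the state, without advancing time (a new reading comes with each control period).
- cams.get_image(name): name is "scene" or "top" or "wrist"; returns a dict with "frame" (384x512x3 uint8, blue, green, red), "mtx" (3x3 intrinsics, pixels), "pose" (4x4, takes a point from camera to world coordinates). Camera axes: x right, y up, looking along -z (the intrinsics and any distortion apply to the point x, -y, -z); pixel columns grow to the right and rows downward; lengths in mm; the calibration is good to about 2 mm. A picture is of the moment at which its call begins. There is no depth.
- workorder.close_job(): hands the job in; it is judged then, once.
Trained networks look in a picture, given as the dict that the camera call returned (one of the last four; its "shot" number tells which), for a name from the list of things; names that differ only in an ending like _2 or _b are one class to them, and where a whole thing is asked for, a point or a joint stands for the part that bears it (a point fixed in the world has none). Each returns a list of dicts, best first, with "confidence" (0 to 1); they miss things now and then, are a little off and sometimes report something else, mostly with a low value. They report only what shows in the picture. A call takes as long as a camera call. They do not tell look-alikes from the thing itself.
- recognise(picture, thing): "at" ([column, row] in pixels, amid what is visible of it).
- silhouettes(picture, thing): "mask" (384x512 bool, what is visible of it) and "at" ([column, row] in pixels, amid what is visible of it).
- mark_of(picture, thing): "at" ([column, row] in pixels: a listed point, or the origin of a listed thing).
The state is a dict: "time_s": time; "joints": joint angles; "joint_vel": joint speeds; "joint_efforts": joint torques, N m; "ee_pos": TCP position; "orientation": TCP orientation; "wrist_force": force on the tool from outside, world axes, zero at the start; "wrist_torque": the same for the moment, N m; "gripper_width": opening from 0.0 (shut) to 1.0 (fully open); "finger_force": force on a finger pad.
Only numpy, scipy, OpenCV 4.12 (cv2) and the standard library are available. Lean on these libraries where they do the work, as an engineer would, in place of code of your own. Each camera call takes 0.05 s, during which the arm holds its last target. There are 200 camera calls.

## Working session

There is one attempt and no reset: what is moved stays moved. The work goes in short steps, Python scripts to look and compute and a shell command to move; the robot and the scene stay as the last step left them, time stands still between calls to the robot, and variables do not carry over. Pictures are saved under pics/ and viewed, at most 11 in all, crops included, and the job is handed in when it is done.

```bash
mkdir -p pics; ls; cat > h.py <<'E'
import numpy as np, cv2
from plant import status, cams, workorder, recognise, silhouettes, mark_of
def ray(p,uv):
    K=p["mtx"];T=np.array(p["pose"])
    d=np.linalg.solve(np.array(K),[uv[0],uv[1],1.]); d=np.array([d[0],-d[1],-d[2]])
    return T[:3,3],T[:3,:3]@d
def onz(p,uv,z):
    o,d=ray(p,uv); return o+d*(z-o[2])/d[2]
def proj(p,X):
    T=np.array(p["pose"]);c=T[:3,:3].T@(np.array(X)-T[:3,3]); c=np.array([c[0],-c[1],-c[2]]);u=np.array(p["mtx"])@c
    return u[:2]/u[2]
def tri(obs):
    A=np.zeros((3,3));b=np.zeros(3)
    for p,uv in obs:
        o,d=ray(p,uv);d=d/np.linalg.norm(d);M=np.eye(3)-np.outer(d,d);A+=M;b+=M@o
    return np.linalg.solve(A,b)
E
python3 - <<'E'
from h import *
S={n:cams.get_image(n) for n in("scene","top")}
for n in S:
    cv2.imwrite(f"pics/{n}.png",S[n]["frame"]); print(n,S[n].keys(),np.round(S[n]["pose"],2).tolist(),np.round(S[n]["mtx"],1).tolist())
for t in "case case_seat turnbutton_ridge inner_lid outer_lid honey_jar ribbed_jar canister pumpkin_big pumpkin_small house tray spare_lid".split():
    for n in S:
        print(t,n,[(np.round(r["at"]).tolist(),round(r["confidence"],2)) for r in mark_of(S[n],t)][:3])
print(status.state())
E
```

```text
pics
scene dict_keys(['frame', 'mtx', 'pose', 'shot']) [[-0.6, -0.49, 0.63, 1344.29], [0.8, -0.38, 0.46, 548.58], [0.02, 0.78, 0.62, 848.93], [0.0, 0.0, 0.0, 1.0]] [[440.9, 0.0, 251.1], [0.0, 440.9, 192.0], [0.0, 0.0, 1.0]]
top dict_keys(['frame', 'mtx', 'pose', 'shot']) [[0.03, 1.0, -0.09, 458.92], [-1.0, 0.03, 0.02, 6.63], [0.02, 0.09, 1.0, 1383.51], [0.0, 0.0, 0.0, 1.0]] [[372.6, 0.0, 252.3], [0.0, 372.6, 193.4], [0.0, 0.0, 1.0]]
case scene [([201.0, 188.0], 0.74), ([154.0, 214.0], 0.41)]
case top [([303.0, 202.0], 0.82), ([195.0, 152.0], 0.53)]
case_seat scene [([203.0, 174.0], 0.69)]
case_seat top []
turnbutton_ridge scene [([217.0, 180.0], 0.73)]
turnbutton_ridge top [([281.0, 184.0], 0.54), ([249.0, 191.0], 0.25)]
inner_lid scene [([337.0, 248.0], 0.95)]
inner_lid top [([186.0, 204.0], 0.69)]
outer_lid scene [([330.0, 201.0], 0.91), ([336.0, 246.0], 0.61)]
outer_lid top [([207.0, 246.0], 0.89), ([189.0, 203.0], 0.64)]
honey_jar scene [([282.0, 288.0], 0.83)]
honey_jar top [([194.0, 153.0], 0.62)]
ribbed_jar scene [([154.0, 214.0], 0.75)]
ribbed_jar top [([316.0, 156.0], 0.84)]
[... 722 characters left out ...]
rray([-0.03131723,  0.04033649,  0.06958263,  0.03589795,  0.06044841,
       -0.04664685,  0.0307082 ]), 'joint_efforts': array([ 8.67923973e-06, -5.39546478e+01, -1.26688566e+00, -1.58881849e+01,
        1.00063710e-02,  1.44357698e-03, -9.08578727e-06]), 'ee_pos': array([275.65238524, 560.959514  , 231.31127799]), 'orientation': array([[-8.97497581e-01,  4.41019378e-01,  2.67478148e-05],
       [ 4.41019379e-01,  8.97497577e-01,  7.55217458e-05],
       [ 9.30045438e-06,  7.95768888e-05, -9.99999997e-01]]), 'wrist_force': array([ 0.08185989,  0.11738932, -0.51613226]), 'wrist_torque': array([ 0.00409834,  0.01862198, -0.01329324]), 'finger_force': 0.0, 'gripper_width': 0.9992869659515817}
```

```bash
python3 - <<'E'
import cv2
a=cv2.imread("pics/top.png")[110:290,90:410];cv2.imwrite("pics/topc.png",cv2.resize(a,(800,450),interpolation=2))
a=cv2.imread("pics/scene.png")[120:360,110:450];cv2.imwrite("pics/scenec.png",cv2.resize(a,(800,565),interpolation=2))
E
```

```text
(no output)
```

View pics/topc.png

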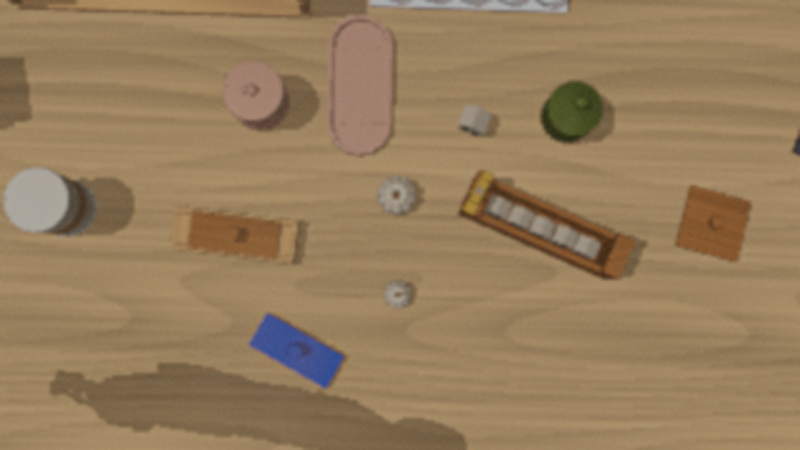

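View pics/scenec.png

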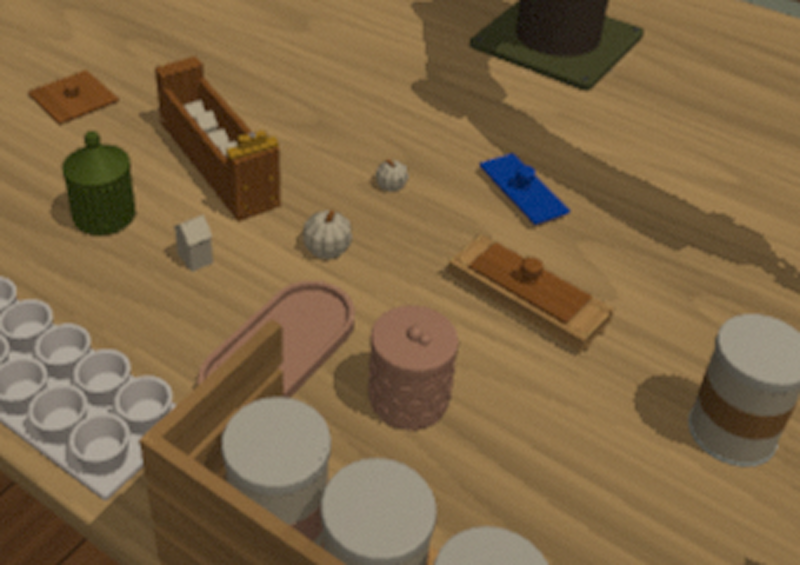

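Top view: the double lid lies at about px (184,204) (tan/brown), case at (309,200) with the brass turnbutton at (282,187) on its lid-side end; the blue look-alike at (209,250). Computing rough poses.

```bash
python3 - <<'E'
from h import *
S={n:cams.get_image(n) for n in("scene","top")}
p=S["top"]
c2p=lambda x,y:(90+x/2.5,110+y/2.5)
print("lid ends z28",onz(p,c2p(180,229),28),onz(p,c2p(297,241),28),"knob z58",onz(p,c2p(241,235),58))
print("button",onz(p,c2p(480,193),107),"far end",onz(p,c2p(620,256),92))
o=[(S[n],mark_of(S[n],"turnbutton_ridge")[0]["at"]) for n in S];print("tri ridge",tri(o))
o=[(S[n],mark_of(S[n],"inner_lid")[0]["at"]) for n in S];print("tri inner",tri(o))
o=[(S[n],mark_of(S[n],"case")[0]["at"]) for n in S];print("tri case",tri(o))
for t in "honey_jar ribbed_jar canister pumpkin_big pumpkin_small house tray spare_lid".split():
    m=mark_of(p,t)
    if m: print(t,np.round(onz(p,m[0]["at"],0)))
w=cams.get_image("wrist");T=np.array(w["pose"]);s=status.state();R=s["orientation"]
print("cam in tool",R.T@(T[:3,3]-s["ee_pos"]),"\n",np.round(R.T@T[:3,:3],3),w["mtx"])
E
```

```text
lid ends z28 [542.03505549 313.14234125  28.        ] [529.33291953 142.96645335  28.        ] knob z58 [534.08749164 219.65756424  58.        ]
button [ 598.52208958 -114.49579838  107.        ] far end [ 517.63932692 -312.7144034    92.        ]
tri ridge [ 604.59991239 -106.63409722  111.06285205]
tri inner [548.82106868 241.3438938   12.92747344]
tri case [ 562.31724012 -206.37696801   11.79879082]
honey_jar [737. 212.   0.]
ribbed_jar [ 731. -236.    0.]
canister [576. 477.   0.]
pumpkin_big [581.  -0.   0.]
pumpkin_small [468. -11.   0.]
house [ 714. -108.    0.]
tray [765.  66.   0.]
spare_lid [ 562. -478.    0.]
cam in tool [  70.30052851   -1.33510891 -142.80798072] 
 [[ 0.     0.961  0.278]
 [ 1.    -0.001  0.001]
 [ 0.001  0.278 -0.961]] [[278.20187234   0.         256.07560059]
 [  0.         278.20187234 192.03897492]
 [  0.           0.           1.        ]]
```

```bash
cat >> h.py <<'E'
from scipy.spatial.transform import Rotation as Ro
def plan(xyz,ydeg,n=None,step=36.,s=None):
    "rows to bring TCP to xyz (mm), tool y axis at azimuth ydeg, pointing down"
    s=s or status.state();R=s["orientation"];a=np.radians(ydeg)
    y=np.array([np.cos(a),np.sin(a),0]);z=np.array([0,0,-1.]);R1=np.c_[np.cross(y,z),y,z]
    d=np.array(xyz)-s["ee_pos"];rv=Ro.from_matrix(R.T@R1).as_rotvec(degrees=True)
    n=n or int(np.ceil(max(np.linalg.norm(d)/step,np.linalg.norm(rv)/6.2,1)))
    for k in range(n):
        Rk=R@Ro.from_rotvec(rv*k/n,degrees=True).as_matrix();q=Rk.T@d/n/1000
        print([round(v,4) for v in q]+[round(v,3) for v in rv/n/6])
E
python3 -c "
from h import *
plan([537,228,215],-4.3)"
```

```text
[np.float64(-0.0318), np.float64(-0.0153), np.float64(0.0014), np.float64(0.0), np.float64(-0.0), np.float64(0.946)]
[np.float64(-0.0331), np.float64(-0.0121), np.float64(0.0014), np.float64(0.0), np.float64(-0.0), np.float64(0.946)]
[np.float64(-0.0342), np.float64(-0.0087), np.float64(0.0014), np.float64(0.0), np.float64(-0.0), np.float64(0.946)]
[np.float64(-0.0349), np.float64(-0.0053), np.float64(0.0014), np.float64(0.0), np.float64(-0.0), np.float64(0.946)]
[np.float64(-0.0352), np.float64(-0.0018), np.float64(0.0014), np.float64(0.0), np.float64(-0.0), np.float64(0.946)]
[np.float64(-0.0352), np.float64(0.0017), np.float64(0.0014), np.float64(0.0), np.float64(-0.0), np.float64(0.946)]
[np.float64(-0.0349), np.float64(0.0051), np.float64(0.0014), np.float64(0.0), np.float64(-0.0), np.float64(0.946)]
[np.float64(-0.0342), np.float64(0.0086), np.float64(0.0014), np.float64(0.0), np.float64(-0.0), np.float64(0.946)]
[np.float64(-0.0332), np.float64(0.0119), np.float64(0.0014), np.float64(0.0), np.float64(-0.0), np.float64(0.946)]
[np.float64(-0.0319), np.float64(0.0151), np.float64(0.0014), np.float64(0.0), np.float64(-0.0), np.float64(0.946)]
[np.float64(-0.0302), np.float64(0.0182), np.float64(0.0014), np.float64(0.0), np.float64(-0.0), np.float64(0.946)]
[np.float64(-0.0283), np.float64(0.0211), np.float64(0.0014), np.float64(0.0), np.float64(-0.0), np.float64(0.946)]
```

```bash
sed -i 's/print(\[round(v,4) for v in q\]+\[round(v,3) for v in rv\/n\/6\])/print(np.round(np.r_[q,rv\/n\/6],4).tolist())/' h.py
python3 -m inch '{"commands":[[-0.032,-0.015,0.0014,0,0,0.95,1],[-0.033,-0.012,0.0014,0,0,0.95,1],[-0.034,-0.009,0.0014,0,0,0.95,1],[-0.035,-0.005,0.0014,0,0,0.95,1],[-0.035,-0.002,0.0014,0,0,0.95,1]]}'
python3 -m inch '{"commands":[[-0.035,0.002,0.0014,0,0,0.95,1],[-0.035,0.005,0.0014,0,0,0.95,1],[-0.034,0.009,0.0014,0,0,0.95,1],[-0.033,0.012,0.0014,0,0,0.95,1],[-0.032,0.015,0.0014,0,0,0.95,1]]}'
python3 -m inch '{"commands":[[-0.03,0.018,0.0014,0,0,0.95,1],[-0.028,0.021,0.0014,0,0,0.95,1],[0,0,0,0,0,0,1],[0,0,0,0,0,0,1]]}'
python3 - <<'E'
from h import *
w=cams.get_image("wrist");cv2.imwrite("pics/w1.png",w["frame"])
for t in("inner_lid","outer_lid"):
    for r in silhouettes(w,t)[:2]:
        m=r["mask"].astype(np.uint8);c,sz,a=cv2.minAreaRect(cv2.findNonZero(m));print(t,r["confidence"],c,sz,a)
        z=28 if t=="inner_lid" else 34
        b=cv2.boxPoints((c,sz,a));P=np.array([onz(w,q,z) for q in b]);print(np.round(P,1).tolist(),"c",P.mean(0))
    print([ (r["at"],r["confidence"]) for r in mark_of(w,t)])
E
```

```text
time_s: 2.67
ee_pos: [385.4, 421.3, 224.4]
orientation: [[-0.574, 0.819, 0.0], [0.819, 0.574, 0.0], [0.0, 0.001, -1.0]]
wrist_force: [0.1, 0.1, -0.3]
gripper_width: 1.001
finger_force: 0.0
time_s: 3.08
ee_pos: [494.2, 283.0, 217.5]
orientation: [[-0.114, 0.993, 0.0], [0.993, 0.114, 0.001], [0.001, 0.0, -1.0]]
wrist_force: [-0.6, 0.6, -0.1]
gripper_width: 0.999
finger_force: 0.0
time_s: 3.42
ee_pos: [537.8, 226.2, 214.5]
orientation: [[0.084, 0.996, 0.001], [0.996, -0.084, -0.001], [-0.001, 0.001, -1.0]]
wrist_force: [0.7, 0.5, -0.2]
gripper_width: 1.0
finger_force: 0.0
inner_lid 0.91 (254.5, 159.0) (148.0, 57.0) 90.0
[[512.7, 325.6, 28.0], [575.7, 320.2, 28.0], [565.4, 141.9, 28.0], [492.3, 148.1, 28.0]] c [536.5343196  233.96300569  28.        ]
[]
outer_lid 0.95 (254.5, 163.0) (108.0, 47.0) 90.0
[[516.0, 299.7, 34.0], [568.1, 295.3, 34.0], [560.1, 166.8, 34.0], [501.9, 171.8, 34.0]] c [536.5087648  233.39612029  34.        ]
outer_lid 0.73 (139.80001831054688, 240.10000610351562) (42.69074630737305, 86.3301773071289) 18.434947967529297
[[328.1, 105.2, 34.0], [387.5, 213.5, 34.0], [433.4, 192.3, 34.0], [377.4, 80.2, 34.0]] c [381.58912707 147.79351665  34.        ]
[([255.6, 162.2], 0.76), ([141.6, 234.8], 0.76)]
```

View pics/w1.png

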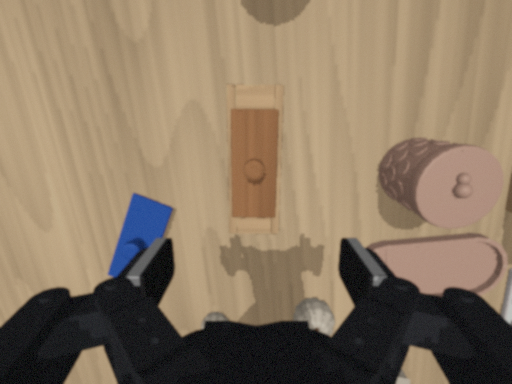

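Wrist view: double lid at (255,160) nicely aligned with the tool (tan frame rows 85–233), blue look-alike at (140,235), honey jar at (440,180), tray at right; nothing in the fingers' way.

```bash
python3 -m inch '{"commands":[[0.008,-0.001,0.025,0,0,0,1],[0,0,0.025,0,0,0,1],[0,0,0.025,0,0,0,1],[0,0,0,0,0,0,1],[0,0,0,0,0,0,1]]}'
python3 - <<'E'
from h import *
w=cams.get_image("wrist");cv2.imwrite("pics/w2.png",w["frame"])
s=status.state();R=s["orientation"]
for t in("inner_lid","outer_lid"):
    for r in silhouettes(w,t)[:1]:
        m=r["mask"];v,u=np.nonzero(m);z=28 if t=="inner_lid" else 34
        L=[];Rr=[]
        for row in range(v.min()+8,v.max()-8,4):
            c=u[v==row]; L.append(onz(w,(c.min(),row+.5),z)); Rr.append(onz(w,(c.max()+1,row+.5),z))
        for E in(L,Rr):
            E=(np.array(E)-s["ee_pos"])@R; f=np.polyfit(E[:,0],E[:,1],1);print(t,"edge tool y at x0",f[1],"slope deg",np.degrees(np.arctan(f[0])))
        for row in (v.min(),v.max()+1): print("tool x of end",((onz(w,(256,row),z)-s["ee_pos"])@R)[0], onz(w,(256,row),z))
E
```

```text
time_s: 4.08
ee_pos: [534.7, 237.6, 138.9]
orientation: [[0.078, 0.997, -0.003], [0.997, -0.078, -0.001], [-0.001, -0.003, -1.0]]
wrist_force: [-0.1, 0.7, 0.8]
gripper_width: 0.996
finger_force: 0.0
inner_lid edge tool y at x0 -30.978081435971895 slope deg 0.9765993441275782
inner_lid edge tool y at x0 33.33159093892593 slope deg 0.8413998354436715
tool x of end 87.04732478119767 [540.86478994 324.72203181  28.        ]
tool x of end -95.98509353710789 [526.59806848 142.24642679  28.        ]
outer_lid edge tool y at x0 -129.398609698399 slope deg 23.04189709967338
outer_lid edge tool y at x0 -62.50080306518094 slope deg 41.26374444959655
tool x of end -35.11794540844096 [531.35790256 202.9247598   34.        ]
tool x of end -112.20768541506513 [525.34903343 126.06953886  34.        ]
```

```bash
python3 -m inch '{"commands":[[-0.0045,0.001,0.03,0,0,0.15,1],[0,0,0.03,0,0,0,1],[0,0,0.03,0,0,0,1],[0,0,0.02,0,0,0,1],[0,0,0.012,0,0,0,1]]}' 
python3 -m inch '{"commands":[[0,0,0.008,0,0,0,1],[0,0,0.006,0,0,0,1],[0,0,0.005,0,0,0,1],[0,0,0,0,0,0,1],[0,0,0,0,0,0,1]]}'
```

```text
time_s: 4.65
ee_pos: [536.5, 232.6, 16.6]
orientation: [[0.095, 0.995, -0.0], [0.995, -0.095, 0.0], [0.0, -0.0, -1.0]]
wrist_force: [0.4, -0.0, -0.3]
gripper_width: 1.001
finger_force: 0.0
time_s: 5.07
ee_pos: [537.1, 232.7, -0.7]
orientation: [[0.095, 0.995, 0.001], [0.995, -0.095, 0.001], [0.001, 0.001, -1.0]]
wrist_force: [-0.5, -0.4, -0.1]
gripper_width: 1.003
finger_force: 0.0
```

```bash
python3 -m inch '{"commands":[[0,0,0.003,0,0,0,1],[0,0,0,0,0,0,0.6],[0,0,0,0,0,0,0.6],[0,0,0,0,0,0,0.6],[0,0,0,0,0,0,0.6]]}' 60
python3 -m inch '{"commands":[[0,0,0,0,0,0,0.6],[0,0,0,0,0,0,0.6],[0,0,0,0,0,0,0.6]]}' 60
```

```text
time_s: 5.48
ee_pos: [536.7, 232.6, -3.9]
orientation: [[0.095, 0.995, 0.0], [0.995, -0.095, 0.0], [0.0, 0.0, -1.0]]
wrist_force: [-0.8, -0.6, 4.6]
gripper_width: 0.739
finger_force: 66.7
time_s: 5.73
ee_pos: [536.7, 232.6, -3.9]
orientation: [[0.095, 0.995, 0.0], [0.995, -0.095, 0.0], [0.0, 0.0, -1.0]]
wrist_force: [0.1, 0.2, 6.0]
gripper_width: 0.738
finger_force: 66.7
```

```bash
python3 -m inch '{"commands":[[0,0,-0.005,0,0,0,0.6],[0,0,-0.01,0,0,0,0.6],[0,0,-0.02,0,0,0,0.6],[0,0,-0.025,0,0,0,0.6],[0,0,-0.03,0,0,0,0.6]]}'
python3 -m inch '{"commands":[[0,0,-0.03,0,0,0,0.6],[0,0,-0.03,0,0,0,0.6],[0,0,-0.025,0,0,0,0.6],[0,0,-0.01,0,0,0,0.6],[0,0,0,0,0,0,0.6]]}'
python3 - <<'E'
from h import *
s=status.state();R=s["orientation"];print(s["ee_pos"],s["wrist_force"],s["wrist_torque"])
w=cams.get_image("wrist");t=cams.get_image("top");c=cams.get_image("scene")
cv2.imwrite("pics/w3.png",w["frame"])
for nm in("inner_lid","outer_lid"):
  for p in(w,):
    for r in silhouettes(p,nm)[:2]:
        v,u=np.nonzero(r["mask"]);print(nm,r["confidence"],u.min(),u.max(),v.min(),v.max())
zt=s["ee_pos"][2]
print("row->tool x at top of inner",[(row,((onz(w,(256,row),zt+3.9+28)-s["ee_pos"])@R)[0].round(1)) for row in range(20,330,40)])
# case: silhouettes in top
for p,n in((t,"top"),(c,"scene")):
    for r in silhouettes(p,"case")[:1]:
        m=r["mask"].astype(np.uint8);print(n,r["confidence"],cv2.minAreaRect(cv2.findNonZero(m)))
plan([535,-60,190],-22.2,n=9,s=s)
E
```

```text
time_s: 6.15
ee_pos: [535.3, 231.9, 85.6]
orientation: [[0.095, 0.995, -0.003], [0.995, -0.095, -0.001], [-0.002, -0.003, -1.0]]
wrist_force: [0.2, 0.5, -2.9]
gripper_width: 0.741
finger_force: 66.6
time_s: 6.57
ee_pos: [538.0, 233.0, 183.1]
orientation: [[0.096, 0.995, 0.005], [0.995, -0.096, 0.002], [0.003, 0.005, -1.0]]
wrist_force: [-0.6, -0.3, -3.9]
gripper_width: 0.736
finger_force: 66.9
[537.97242408 232.98229834 183.14198986] [-0.63271774 -0.29546449 -3.88692597] [-0.03562825 -0.00624765 -0.03521993]
inner_lid 0.74 169 343 47 329
outer_lid 0.63 104 166 209 283
outer_lid 0.56 183 327 120 329
row->tool x at top of inner [(20, np.float64(100.1)), (60, np.float64(87.1)), (100, np.float64(73.2)), (140, np.float64(58.2)), (180, np.float64(42.0)), (220, np.float64(24.4)), (260, np.float64(5.3)), (300, np.float64(-15.6))]
top 0.62 ((307.92254638671875, 200.78421020507812), (68.34431457519531, 19.846302032470703), 25.253162384033203)
scene 0.85 ((203.96954345703125, 177.34994506835938), (77.89451599121094, 34.58174514770508), 51.95296096801758)
[-0.0324, 0.0028, -0.0008, 0.0043, -0.0036, 0.3096]
[-0.0323, 0.0038, -0.0008, 0.0043, -0.0036, 0.3096]
[-0.0322, 0.0049, -0.0008, 0.0043, -0.0036, 0.3096]
[-0.032, 0.0059, -0.0008, 0.0043, -0.0036, 0.3096]
[-0.0318, 0.007, -0.0008, 0.0043, -0.0036, 0.3096]
[-0.0316, 0.008, -0.0008, 0.0043, -0.0036, 0.3096]
[-0.0313, 0.009, -0.0008, 0.0043, -0.0036, 0.3096]
[-0.031, 0.01, -0.0008, 0.0043, -0.0036, 0.3096]
[-0.0306, 0.011, -0.0008, 0.0043, -0.0036, 0.3096]
```

View pics/w3.png

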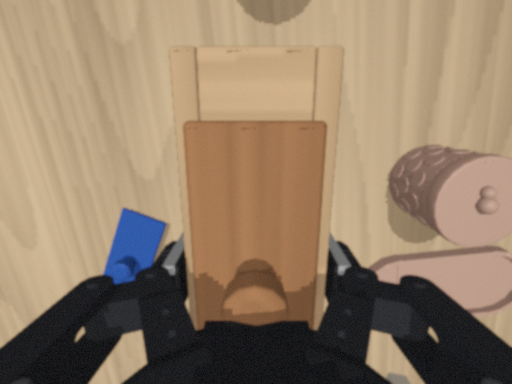

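The lid hangs level and nested (frame end at row 46, outer lid end at row 121), its centre about 1.5 mm towards tool +x. Moving beside the case so the wrist camera sees it past the lid.

```bash
python3 - <<'E'
from h import *
plan([428,-161,215],-22.2,n=12)
E
```

```text
[-0.0335, -0.0058, -0.0029, -0.0018, 0.0015, 0.2324]
[-0.0336, -0.005, -0.0029, -0.0018, 0.0015, 0.2324]
[-0.0337, -0.0042, -0.003, -0.0018, 0.0015, 0.2324]
[-0.0338, -0.0034, -0.003, -0.0018, 0.0015, 0.2324]
[-0.0339, -0.0025, -0.003, -0.0018, 0.0015, 0.2324]
[-0.0339, -0.0017, -0.003, -0.0018, 0.0015, 0.2324]
[-0.034, -0.0009, -0.003, -0.0018, 0.0015, 0.2324]
[-0.034, -0.0001, -0.003, -0.0018, 0.0015, 0.2324]
[-0.034, 0.0008, -0.003, -0.0018, 0.0015, 0.2324]
[-0.0339, 0.0016, -0.003, -0.0018, 0.0015, 0.2324]
[-0.0339, 0.0024, -0.003, -0.0018, 0.0015, 0.2324]
[-0.0338, 0.0032, -0.003, -0.0018, 0.0015, 0.2324]
```

```bash
python3 -m inch '{"commands":[[-0.015,-0.0025,-0.0015,0,0,0.1,0.6],[-0.025,-0.004,-0.0022,0,0,0.2,0.6],[-0.03,-0.004,-0.003,0,0,0.23,0.6],[-0.033,-0.004,-0.003,0,0,0.23,0.6],[-0.033,-0.003,-0.003,0,0,0.23,0.6]]}'
python3 -m inch '{"commands":[[-0.034,-0.002,-0.003,0,0,0.23,0.6],[-0.034,-0.001,-0.003,0,0,0.23,0.6],[-0.034,0,-0.003,0,0,0.23,0.6],[-0.034,0.001,-0.003,0,0,0.23,0.6],[-0.034,0.0015,-0.003,0,0,0.23,0.6]]}'
python3 -m inch '{"commands":[[-0.034,0.0025,-0.003,0,0,0.23,0.6],[-0.033,0.003,-0.003,0,0,0.23,0.6],[-0.022,0.002,-0.002,0,0,0.2,0.6],[-0.012,0.001,-0.001,0,0,0.1,0.6],[0,0,0,0,0,0,0.6]]}'
python3 -m inch '{"commands":[[0,0,0,0,0,0,0.6],[0,0,0,0,0,0,0.6]]}'
python3 - <<'E'
from h import *
w=cams.get_image("wrist");cv2.imwrite("pics/w4.png",w["frame"])
s=status.state();R=s["orientation"]
tl=lambda uv,z:np.round((onz(w,uv,z)-s["ee_pos"])@R,1)
for nm in("turnbutton_ridge","case_seat","case"):
    print(nm,[(r["at"],round(r["confidence"],2)) for r in mark_of(w,nm)])
for r in silhouettes(w,"case")[:1]:
    v,u=np.nonzero(r["mask"]);print(r["confidence"],u.min(),u.max(),v.min(),v.max())
E
```

```text
time_s: 7.33
ee_pos: [499.8, 99.0, 192.6]
orientation: [[0.198, 0.98, -0.001], [0.98, -0.198, -0.0], [-0.001, -0.001, -1.0]]
wrist_force: [-0.4, -1.3, -2.3]
gripper_width: 0.739
finger_force: 66.7
time_s: 7.75
ee_pos: [457.8, -66.2, 207.8]
orientation: [[0.315, 0.949, -0.001], [0.949, -0.315, -0.0], [-0.0, -0.001, -1.0]]
wrist_force: [0.7, 0.1, -3.7]
gripper_width: 0.736
finger_force: 66.7
time_s: 8.17
ee_pos: [430.8, -166.4, 217.0]
orientation: [[0.395, 0.919, -0.001], [0.919, -0.395, -0.002], [-0.002, -0.0, -1.0]]
wrist_force: [0.1, -0.4, -3.5]
gripper_width: 0.736
finger_force: 66.7
time_s: 8.33
ee_pos: [432.5, -161.4, 216.8]
orientation: [[0.387, 0.922, -0.0], [0.922, -0.387, 0.001], [0.001, -0.001, -1.0]]
wrist_force: [-0.7, 0.7, -3.2]
gripper_width: 0.741
finger_force: 66.7
turnbutton_ridge [([421.7, 63.1], 0.58)]
case_seat [([378.8, 174.0], 0.8)]
case [([363.4, 166.7], 0.89)]
0.65 334 453 50 283
```

View pics/w4.png

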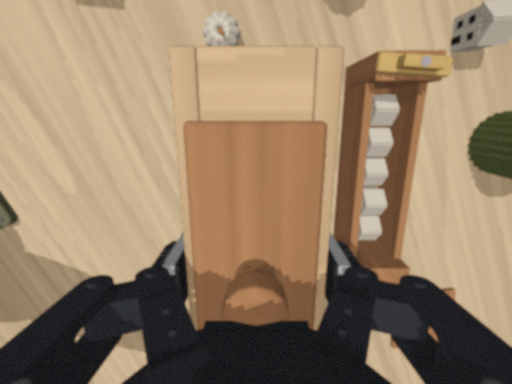

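Case fully seen at right: turnbutton at (415,64), far end board at (383,268), mouth between. Enlarging for corner picking.

```bash
python3 - <<'E'
import cv2
a=cv2.imread("pics/w4.png")[40:290,325:465];a=cv2.resize(a,None,fx=2.4,fy=2.4,interpolation=cv2.INTER_CUBIC)
a=cv2.convertScaleAbs(a,alpha=1.5)
b=cv2.imread("pics/w4.png")[45:95,335:455];b=cv2.resize(b,(460,192),interpolation=cv2.INTER_CUBIC);b=cv2.convertScaleAbs(b,alpha=1.5)
c=cv2.imread("pics/w4.png")[240:290,335:455];c=cv2.resize(c,(460,192),interpolation=cv2.INTER_CUBIC);c=cv2.convertScaleAbs(c,alpha=1.5)
import numpy as np
o=np.zeros((600,800,3),np.uint8);o[:,:336]=a;o[:192,340:]=b;o[200:392,340:]=c
cv2.imwrite("pics/w4c.png",o)
E
```

```text
(no output)
```

View pics/w4c.png

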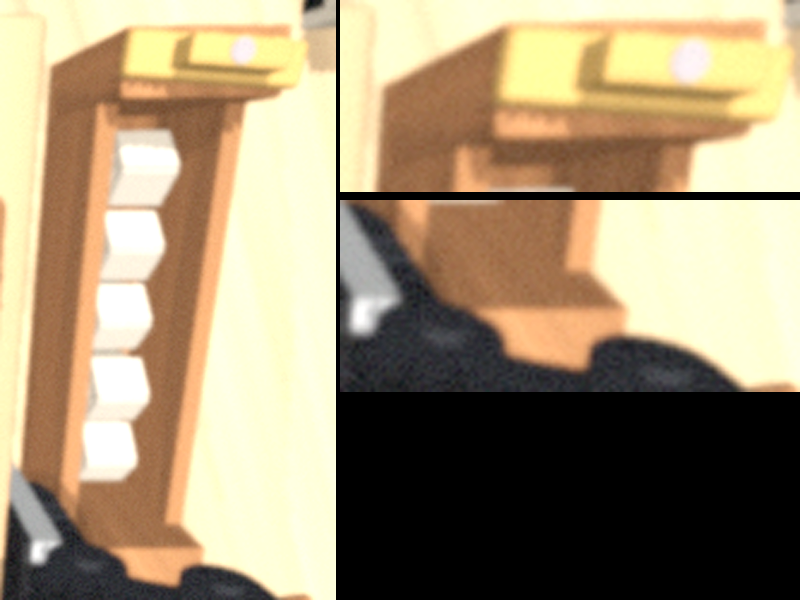

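```bash
cat > fit.py <<'E'
from h import *
from scipy.optimize import least_squares
w=cams.get_image("wrist")
s=status.state();print(s["ee_pos"],s["orientation"][:,1])
L=lambda x,y:(325+x/2.4,40+y/2.4)
A=lambda x,y:(335+(x-340)/3.833,45+y/3.84)
pts=[((30,-95,92),(409.3,268)),((30,95,92),A(750,135)),((-30,95,92),A(493,135)),((30,120,92),A(765,25)),((0,107.5,115),A(690,60)),((-32,99.5,100),A(497,100)),((-32,115.5,100),A(503,28))]
lin=[((-30,70),L(97,110)),((-30,70),L(62,510)),((30,70),L(243,105)),((30,70),L(180,520)),((-22,70),L(118,110)),((22,70),L(222,105)),((22,70),L(167,520)),((-22,70),L(80,510))]
def W(q,X):
    c,sn=np.cos(q[2]),np.sin(q[2]);return np.array([q[0]+c*X[0]-sn*X[1],q[1]+sn*X[0]+c*X[1],X[2]+(q[3] if len(q)>3 else 0)])
def res(q):
    e=[(proj(w,W(q,X))-uv) for X,uv in pts];e=list(np.ravel(e))
    for (x,z),uv in lin:
        a=proj(w,W(q,(x,-80,z)));b=proj(w,W(q,(x,80,z)));d=(b-a)/np.linalg.norm(b-a);v=np.array(uv)-a;e.append(d[0]*v[1]-d[1]*v[0])
    return np.array(e)
for q0 in([558,-214,np.radians(-22)],[558,-214,np.radians(-22),0]):
    f=least_squares(res,q0,loss="soft_l1");print(f.x[:2],np.degrees(f.x[2]),f.x[3:],np.round(res(f.x),1).tolist())
t=cams.get_image("top");c=cams.get_image("scene");q=f.x
for p,n in((t,"top"),(c,"scene")):
    print(n,"pred ridge",proj(p,W(q[:3],(0,107.5,107.5))),"pred seat",proj(p,W(q[:3],(0,0,62))),[ (nm,mark_of(p,nm)[:1]) for nm in("turnbutton_ridge","case_seat","case")],"orig",proj(p,W(q[:3],(0,0,0))))
E
python3 fit.py
```

```text
[ 432.43117978 -161.85290828  217.06708504] [ 9.21978878e-01 -3.87240079e-01 -2.63991278e-04]
[ 559.84019311 -213.92464004] -22.199391353121097 [] [1.5, -0.9, -0.5, -0.4, -0.3, 0.3, 0.7, -2.5, -1.1, -0.2, 0.7, 2.9, 1.2, 1.3, 0.3, 1.3, -0.5, -0.7, 0.9, -1.1, 0.7, 1.9]
[ 559.63281769 -213.87692507] -22.19731795510277 [0.42731879] [1.5, -0.6, -0.4, -0.4, -0.4, 0.3, 0.7, -2.5, -1.0, -0.3, 0.6, 2.9, 1.2, 1.3, 0.4, 1.3, -0.6, -0.8, 0.9, -1.1, 0.7, 1.9]
top pred ridge [281.97997384 186.68655364] pred seat [308.38786713 200.17932247] [('turnbutton_ridge', [{'at': [279.2, 182.4], 'confidence': 0.58}]), ('case_seat', [{'at': [308.2, 199.3], 'confidence': 0.55}]), ('case', [{'at': [304.3, 202.3], 'confidence': 0.88}])] orig [305.60579648 201.36426974]
scene pred ridge [216.14076227 178.5852172 ] pred seat [200.22176581 172.23662019] [('turnbutton_ridge', [{'at': [217.1, 180.1], 'confidence': 0.59}]), ('case_seat', [{'at': [198.2, 176.5], 'confidence': 0.89}]), ('case', [{'at': [215.2, 181.3], 'confidence': 0.66}])] orig [201.33323431 188.34917987]
```

```bash
python3 - <<'E'
from h import *
w=cams.get_image("wrist");s=status.state();R=s["orientation"];zt=s["ee_pos"][2]
for nm,zz in(("inner_lid",31.9),("outer_lid",37.9)):
  for r in silhouettes(w,nm)[:2]:
    m=r["mask"];v,u=np.nonzero(m)
    if u.max()<170 : continue
    o=[]
    for row in range(v.min()+3,v.max()-120 if nm=="inner_lid" else v.max()-60,8):
        c=u[v==row];a=[((onz(w,(q,row+.5),zt+zz)-s["ee_pos"])@R) for q in(c.min(),c.max()+1)];o.append((a[0][0],a[0][1],a[1][1]))
    o=np.array(o);print(nm,"end x",((onz(w,(256,v.min()),zt+zz)-s["ee_pos"])@R)[0]);print(np.round(np.c_[o,o[:,1:].mean(1),o[:,2]-o[:,1]],1).tolist())
E
```

```text
inner_lid end x 92.07937182065311
[[90.9, -30.9, 32.3, 0.7, 63.2], [88.3, -31.5, 32.2, 0.3, 63.7], [85.6, -31.7, 32.0, 0.1, 63.8], [82.9, -31.2, 31.9, 0.3, 63.1], [80.1, -31.1, 31.8, 0.3, 62.9], [77.4, -31.3, 32.0, 0.3, 63.3], [74.5, -31.2, 32.2, 0.5, 63.4], [71.6, -31.4, 32.1, 0.3, 63.5], [68.7, -31.3, 32.4, 0.5, 63.7], [65.7, -31.5, 32.2, 0.3, 63.8], [62.7, -31.4, 32.5, 0.5, 63.9], [59.7, -31.3, 32.3, 0.5, 63.6], [56.5, -31.5, 32.2, 0.3, 63.7], [53.4, -31.4, 32.1, 0.3, 63.4], [50.2, -31.2, 31.9, 0.3, 63.1], [46.9, -31.5, 32.2, 0.4, 63.6], [43.6, -31.3, 32.4, 0.6, 63.7], [40.2, -31.6, 32.3, 0.4, 63.9], [36.8, -31.4, 32.6, 0.6, 64.0], [33.3, -31.3, 32.4, 0.6, 63.7]]
outer_lid end x 65.74782778913853
[[64.5, -25.9, 25.8, -0.0, 51.7], [61.6, -26.5, 26.4, -0.0, 52.9], [58.7, -26.7, 26.6, -0.0, 53.3], [55.7, -26.5, 26.4, -0.0, 53.0], [52.7, -26.7, 26.7, -0.0, 53.4], [49.6, -27.0, 26.5, -0.2, 53.5], [46.5, -26.4, 26.7, 0.1, 53.1], [43.4, -26.6, 26.5, -0.0, 53.2], [40.1, -26.5, 26.8, 0.1, 53.2], [36.9, -26.3, 26.6, 0.1, 52.9], [33.5, -26.5, 26.8, 0.1, 53.3], [30.1, -26.7, 26.6, -0.1, 53.4], [26.7, -27.0, 26.9, -0.1, 53.8], [23.2, -26.4, 26.7, 0.1, 53.1], [19.6, -26.6, 26.1, -0.3, 52.7], [16.0, -26.4, 26.3, -0.1, 52.8], [12.3, -26.7, 26.6, -0.1, 53.2], [8.6, -26.5, 26.8, 0.1, 53.3], [4.7, -26.3, 26.6, 0.1, 52.9]]
```

```bash
python3 -c "
from h import *
plan([559.3,-215.3,150],-22.2,n=6)"
```

```text
[0.0001, 0.0229, 0.0112, -0.0, -0.0001, -0.0186]
[0.0001, 0.0229, 0.0112, -0.0, -0.0001, -0.0186]
[0.0001, 0.0229, 0.0112, -0.0, -0.0001, -0.0186]
[0.0, 0.0229, 0.0112, -0.0, -0.0001, -0.0186]
[-0.0, 0.0229, 0.0112, -0.0, -0.0001, -0.0186]
[-0.0001, 0.0229, 0.0112, -0.0, -0.0001, -0.0186]
```

```bash
python3 -m inch '{"commands":[[0,0.014,0.005,0,0,-0.02,0.6],[0,0.022,0.009,0,0,-0.02,0.6],[0,0.023,0.011,0,0,-0.02,0.6],[0,0.024,0.012,0,0,-0.02,0.6],[0,0.024,0.012,0,0,-0.02,0.6]]}'
python3 -m inch '{"commands":[[0,0.02,0.012,0,0,-0.01,0.6],[0,0.01,0.006,0,0,0,0.6],[0,0,0,0,0,0,0.6],[0,0,0,0,0,0,0.6],[0,0,0,0,0,0,0.6]]}'
python3 - <<'E'
from h import *
s=status.state();print(s["ee_pos"])
plan([559.3,-215.3,150],-22.2,n=1)
w=cams.get_image("wrist");c=cams.get_image("scene")
a=w["frame"][0:150,130:390];b=c["frame"][120:260,140:280]
o=np.zeros((600,800,3),np.uint8);o[:300,:520]=cv2.resize(a,(520,300),interpolation=2);o[300:,0:300]=cv2.resize(b,(300,300),interpolation=2)
cv2.imwrite("pics/w5.png",cv2.convertScaleAbs(o,alpha=1.4))
q=[559.8,-213.9,np.radians(-22.2)]
def W(X):
    cs,sn=np.cos(q[2]),np.sin(q[2]);return np.array([q[0]+cs*X[0]-sn*X[1],q[1]+sn*X[0]+cs*X[1],X[2]])
for X in((-30,95,92),(30,95,92),(-30,120,92),(30,120,92),(-32,115.5,100),(32,115.5,100),(-32,99.5,100),(32,99.5,100),(0,107.5,115)):
    r=proj(w,W(X));print(X,np.round(r,1),"crop",np.round((r-[130,0])*2))
print(w["pose"][2][3])
E
```

```text
time_s: 9.6
ee_pos: [531.9, -204.2, 167.6]
orientation: [[0.379, 0.925, 0.0], [0.925, -0.379, 0.0], [0.0, 0.0, -1.0]]
wrist_force: [-0.0, -0.1, -3.0]
gripper_width: 0.739
finger_force: 66.8
time_s: 10.02
ee_pos: [557.8, -214.8, 150.2]
orientation: [[0.378, 0.926, -0.001], [0.926, -0.378, 0.001], [-0.0, -0.001, -1.0]]
wrist_force: [-0.5, 0.7, -2.9]
gripper_width: 0.736
finger_force: 66.9
[ 557.81817515 -214.80275387  150.20719001]
[0.0001, 0.0016, 0.0002, -0.0128, 0.0, -0.0027]
(-30, 95, 92) [213.   68.4] crop [166. 137.]
(30, 95, 92) [303.1  68.3] crop [346. 137.]
(-30, 120, 92) [211.4  26.1] crop [163.  52.]
(30, 120, 92) [304.9  26.1] crop [350.  52.]
(-32, 115.5, 100) [206.4  30.5] crop [153.  61.]
(32, 115.5, 100) [310.   30.5] crop [360.  61.]
(-32, 99.5, 100) [207.7  58.8] crop [155. 118.]
(32, 99.5, 100) [308.6  58.8] crop [357. 118.]
(0, 107.5, 115) [258.3  38.8] crop [257.  78.]
293.0502822667683
```

View pics/w5.png

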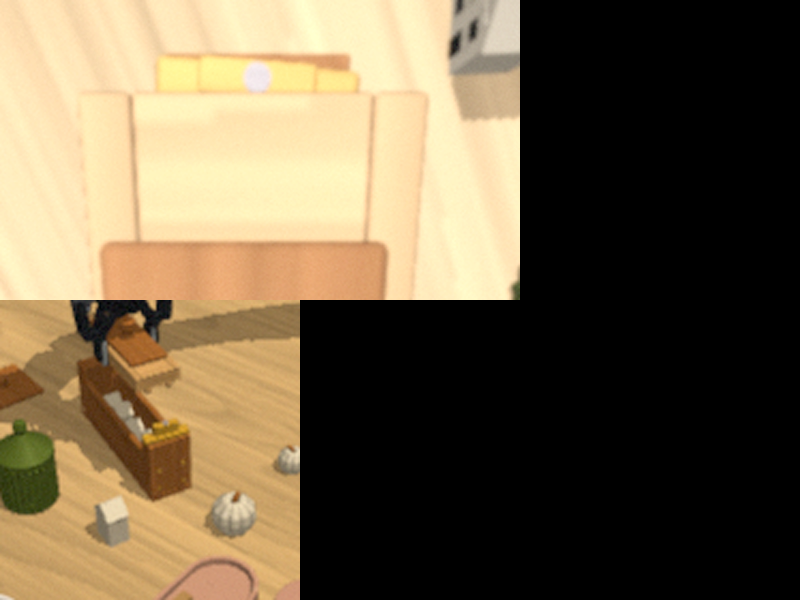

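Pin at crop (257,77) matches the prediction (257,78); the fit is within about 1 mm. Lowering.

```bash
python3 -m inch '{"commands":[[0,0.0013,0.01,0,0,0,0.6],[0,0,0.015,0,0,0,0.6],[0,0,0.015,0,0,0,0.6],[0,0,0.012,0,0,0,0.6],[0,0,0.008,0,0,0,0.6]]}'
python3 -m inch '{"commands":[[0,0,0.006,0,0,0,0.6],[0,0,0.004,0,0,0,0.6],[0,0,0.002,0,0,0,0.6],[0,0,0,0,0,0,0.6],[0,0,0,0,0,0,0.6]]}'
python3 -c "
from h import *
print([status.state()['ee_pos'].round(2).tolist() for _ in range(3)])
plan([559.0,-215.2,58],-22.2,n=1)"
```

```text
time_s: 10.53
ee_pos: [559.1, -215.2, 88.6]
orientation: [[0.378, 0.926, -0.002], [0.926, -0.378, 0.001], [0.0, -0.002, -1.0]]
wrist_force: [0.2, 0.5, -3.5]
gripper_width: 0.74
finger_force: 67.0
time_s: 10.95
ee_pos: [560.3, -215.8, 78.6]
orientation: [[0.378, 0.926, 0.001], [0.926, -0.378, -0.0], [0.0, 0.001, -1.0]]
wrist_force: [-0.3, -0.3, -2.5]
gripper_width: 0.742
finger_force: 67.0
[[560.32, -215.75, 78.57], [560.32, -215.75, 78.57], [560.32, -215.75, 78.57]]
[0.0, -0.0015, 0.0206, 0.0083, -0.0011, -0.0025]
```

```bash
python3 -m inch '{"commands":[[0,0,0.004,0,0,0,0.6],[0,0,0,0,0,0,0.6],[0,0,0,0,0,0,0.6],[0,0,0,0,0,0,0.6],[0,0,0,0,0,0,0.6]]}' | sed -n 2p
for i in 1 2; do python3 -m inch '{"commands":[[0,0,0,0,0,0,0.6]]}' | sed -n '2p;4p'; done
```

```text
ee_pos: [560.1, -215.6, 74.3]
ee_pos: [560.1, -215.6, 74.3]
wrist_force: [0.6, -0.9, -3.0]
ee_pos: [560.0, -215.6, 74.3]
wrist_force: [-0.3, 0.4, -2.9]
```

```bash
python3 -m inch '{"commands":[[0,-0.001,0.004,0,0,0,0.6],[0,0,0.003,0,0,0,0.6],[0,0,0.002,0,0,0,0.6],[0,0,0.001,0,0,0,0.6],[0,0,0,0,0,0,0.6]]}' | sed -n '2p;4p'
python3 -m inch '{"commands":[[0,0,0.001,0,0,0,0.6],[0,0,0.001,0,0,0,0.6],[0,0,0.001,0,0,0,0.6]]}' | sed -n '2p;4p'
```

```text
ee_pos: [558.8, -215.1, 63.7]
wrist_force: [0.1, -0.8, -3.5]
ee_pos: [559.1, -215.2, 61.2]
wrist_force: [-0.1, -0.2, -2.4]
```

Going in freely (TCP 61.2, no contact). Lowering the last 3 mm.

```bash
python3 -m inch '{"commands":[[0,0,0.001,0,0,0,0.6],[0,0,0.001,0,0,0,0.6],[0,0,0.0005,0,0,0,0.6],[0,0,0,0,0,0,0.6]]}' | sed -n '2p;4p'
python3 -m inch '{"commands":[[0,0,0.0005,0,0,0,0.6],[0,0,0.0005,0,0,0,0.6],[0,0,0,0,0,0,0.6]]}' | sed -n '2p;4p'
```

```text
ee_pos: [559.0, -215.2, 58.5]
wrist_force: [0.4, -0.3, -3.5]
ee_pos: [559.1, -215.2, 58.2]
wrist_force: [-0.7, 1.5, 2.0]
```

```bash
python3 -m inch '{"commands":[[0,0,0.0005,0,0,0,0.6],[0,0,0,0,0,0,0.6],[0,0,0,0,0,0,0.75],[0,0,0,0,0,0,0.8],[0,0,0,0,0,0,1]]}'
python3 -m inch '{"commands":[[0,0,0,0,0,0,1],[0,0,0,0,0,0,1],[0,0,-0.01,0,0,0,1],[0,0,-0.02,0,0,0,1],[0,0,-0.03,0,0,0,1]]}'
python3 -m inch '{"commands":[[0,0,-0.03,0,0,0,1],[0,0,-0.03,0,0,0,1],[0,0,0,0,0,0,1],[0,0,0,0,0,0,1]]}'
python3 - <<'E'
from h import *
w=cams.get_image("wrist");c=cams.get_image("scene")
o=np.zeros((384,800,3),np.uint8);o[:,:512]=w["frame"];o[:288,512:]=cv2.resize(c["frame"][130:260,145:275],(288,288),interpolation=2)
cv2.imwrite("pics/w6.png",cv2.convertScaleAbs(o,alpha=1.3))
print([(mark_of(w,n)[:1]) for n in("turnbutton_ridge","inner_lid","outer_lid")])
s=status.state();R=s["orientation"]
for nm,zz in(("inner_lid",90),("outer_lid",96)):
  for r in silhouettes(w,nm)[:1]:
    m=r["mask"];v,u=np.nonzero(m)
    o=[]
    for row in range(v.min()+6,v.max()-6,4):
        k=u[v==row];a=[((onz(w,(q,row+.5),zz)-s["ee_pos"])@R) for q in(k.min(),k.max()+1)];o.append((a[0][0],a[0][1],a[1][1]))
    o=np.array(o);f=np.polyfit(o[:,0],o[:,1:].mean(1),1)
    print(nm,"width",np.median(o[:,2]-o[:,1]),"mid y/slope",f[1],np.degrees(f[0]),"ends",[((onz(w,(256,q),zz)-s["ee_pos"])@R)[0] for q in(v.min(),v.max()+1)])
cs=np.r_[559.8,-213.9,0];print("case origin in tool",(cs-s["ee_pos"])@R)
def W(X):
    a=np.radians(-22.2);c,sn=np.cos(a),np.sin(a);return np.array([559.8+c*X[0]-sn*X[1],-213.9+sn*X[0]+c*X[1],X[2]])
print("pred pin",proj(w,W((0,107.5,115))),W((0,107.5,0)))
E
```

```text
time_s: 13.2
ee_pos: [559.4, -215.4, 57.2]
orientation: [[0.378, 0.926, 0.001], [0.926, -0.378, -0.0], [0.0, 0.001, -1.0]]
wrist_force: [0.5, -0.3, 0.9]
gripper_width: 0.92
finger_force: 0.0
time_s: 13.62
ee_pos: [557.4, -214.5, 116.3]
orientation: [[0.378, 0.926, -0.005], [0.926, -0.378, 0.002], [-0.0, -0.005, -1.0]]
wrist_force: [0.4, -0.5, -0.6]
gripper_width: 0.995
finger_force: 0.0
time_s: 13.95
ee_pos: [560.4, -215.8, 179.7]
orientation: [[0.378, 0.926, 0.005], [0.926, -0.378, -0.001], [0.0, 0.005, -1.0]]
wrist_force: [-0.6, -0.1, -0.1]
gripper_width: 0.999
finger_force: 0.0
[[{'at': [254.1, 52.6], 'confidence': 0.62}], [{'at': [253.6, 191.1], 'confidence': 0.63}], [{'at': [353.3, 24.2], 'confidence': 0.72}]]
inner_lid width 63.912992560211194 mid y/slope 2.336365704708185 -0.009164728070674985 ends [np.float64(91.8343670319384), np.float64(-90.50480931945077)]
outer_lid width 54.063329184845685 mid y/slope 0.7548307960458783 0.1521503214772262 ends [np.float64(64.82624104495196), np.float64(-64.25155740090086)]
case origin in tool [  1.52168248   1.66874801 175.92367279]
pred pin [253.39944969  49.90615862] [ 600.41788458 -114.36891213    0.        ]
```

View pics/w6.png

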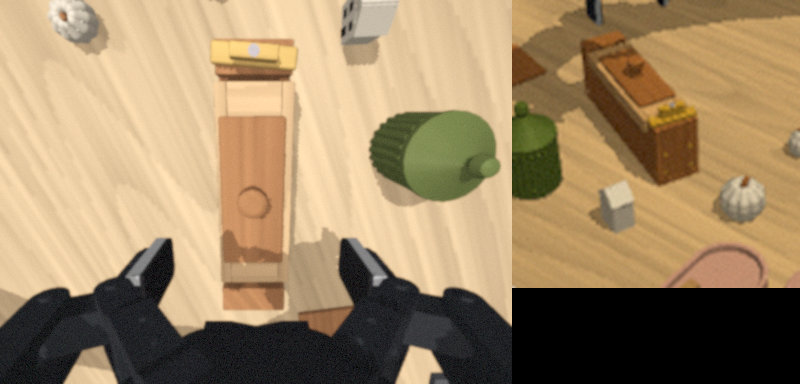

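Both lids are seated and nested; the turnbutton (pin at (253,50)) lies along the end board, turned about -4°. Next, over the button.

```bash
python3 -c "
from h import *
plan([600.4,-114.4,160],64)"
```

```text
[0.0078, 0.0001, 0.0012, -0.0012, -0.001, -1.0263]
[0.0077, 0.0009, 0.0012, -0.0012, -0.001, -1.0263]
[0.0076, 0.0017, 0.0012, -0.0012, -0.001, -1.0263]
[0.0074, 0.0025, 0.0012, -0.0012, -0.001, -1.0263]
[0.0071, 0.0033, 0.0012, -0.0012, -0.001, -1.0263]
[0.0067, 0.004, 0.0012, -0.0012, -0.001, -1.0263]
[0.0062, 0.0047, 0.0012, -0.0012, -0.001, -1.0263]
[0.0056, 0.0054, 0.0012, -0.0012, -0.001, -1.0263]
[0.005, 0.0059, 0.0012, -0.0012, -0.001, -1.0263]
[0.0044, 0.0064, 0.0012, -0.0012, -0.001, -1.0263]
[0.0037, 0.0069, 0.0012, -0.0012, -0.001, -1.0263]
[0.0029, 0.0072, 0.0012, -0.0012, -0.001, -1.0263]
[0.0021, 0.0075, 0.0012, -0.0012, -0.001, -1.0263]
[0.0013, 0.0077, 0.0012, -0.0012, -0.001, -1.0263]
```

```bash
python3 -m inch '{"commands":[[0.008,0,0.001,0,0,-1.03,0.4],[0.008,0.001,0.001,0,0,-1.03,0.4],[0.0075,0.0015,0.001,0,0,-1.03,0.4],[0.0075,0.0025,0.001,0,0,-1.03,0.4],[0.007,0.003,0.001,0,0,-1.03,0.4]]}' | sed -n 2,3p
python3 -m inch '{"commands":[[0.0065,0.004,0.001,0,0,-1.03,0.4],[0.006,0.0045,0.001,0,0,-1.03,0.4],[0.0055,0.0055,0.001,0,0,-1.03,0.4],[0.005,0.006,0.001,0,0,-1.03,0.4],[0.0045,0.0065,0.001,0,0,-1.03,0.4]]}' | sed -n 2,3p
python3 -m inch '{"commands":[[0.0035,0.007,0.001,0,0,-1.03,0.4],[0.003,0.007,0.001,0,0,-1.03,0.4],[0.002,0.0075,0.001,0,0,-1.03,0.4],[0.001,0.0075,0.001,0,0,-1.03,0.4],[0,0,0,0,0,0,0.4]]}' | sed -n 2,3p
python3 -m inch '{"commands":[[0,0,0,0,0,0,0.4],[0,0,0,0,0,0,0.4],[0,0,0,0,0,0,0.4]]}'
python3 - <<'E'
from h import *
s=status.state();print(s["joints"].round(0))
w=cams.get_image("wrist");cv2.imwrite("pics/w7.png",cv2.convertScaleAbs(np.hstack([w["frame"]]),alpha=1.3))
print("pred pin",proj(w,[600.4,-114.4,115]),"mark",mark_of(w,"turnbutton_ridge")[:1])
plan([600.4,-114.4,104],64,n=1)
E
```

```text
ee_pos: [573.5, -178.4, 171.5]
orientation: [[-0.156, 0.988, -0.001], [0.988, 0.156, 0.0], [0.001, -0.001, -1.0]]
ee_pos: [588.4, -143.0, 166.5]
orientation: [[-0.641, 0.767, -0.001], [0.767, 0.641, 0.0], [0.001, -0.001, -1.0]]
ee_pos: [600.9, -112.8, 162.4]
orientation: [[-0.903, 0.429, -0.001], [0.429, 0.903, 0.002], [0.001, 0.002, -1.0]]
time_s: 15.8
ee_pos: [600.3, -115.8, 163.0]
orientation: [[-0.9, 0.436, -0.001], [0.436, 0.9, -0.001], [0.0, -0.001, -1.0]]
wrist_force: [0.5, -0.1, -0.2]
gripper_width: 0.402
finger_force: 0.0
[ 17.  44. -18.  96.  18.  43.  54.]
pred pin [260.10995269 211.14191475] mark [{'at': [259.5, 205.4], 'confidence': 0.65}]
[0.0006, 0.0011, 0.0592, -0.0056, 0.0005, 0.0336]
```

View pics/w7.png

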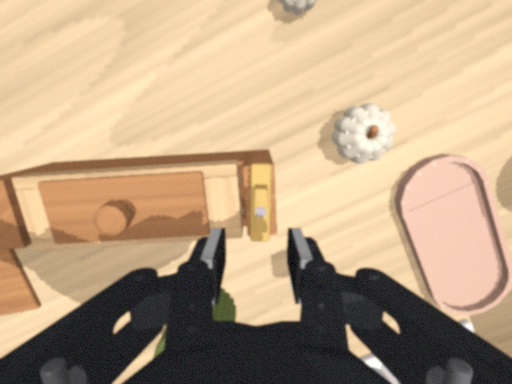

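Pin at (260,212) as predicted, button square to the fingers, which straddle it. Descending and gripping the ridge.

```bash
python3 -m inch '{"commands":[[0.0006,0.001,0.015,0,0,0,0.4],[0,0,0.018,0,0,0,0.4],[0,0,0.015,0,0,0,0.4],[0,0,0.008,0,0,0,0.4],[0,0,0.002,0,0,0,0.4]]}' | sed -n '2p;4p'
python3 -m inch '{"commands":[[0,0,0.001,0,0,0,0.4],[0,0,0,0,0,0,0.4],[0,0,0,0,0,0,0.4],[0,0,0,0,0,0,0.4]]}' | sed -n '2p;4p'
python3 -c "
from h import *
plan([600.4,-114.4,104],64,n=1)"
```

```text
ee_pos: [599.5, -113.9, 103.8]
wrist_force: [-0.9, 0.0, 0.5]
ee_pos: [601.2, -113.8, 105.0]
wrist_force: [-0.0, -0.3, 0.0]
[0.0004, -0.0009, 0.001, 0.0058, 0.0144, 0.0494]
```

```bash
python3 -m inch '{"commands":[[0,-0.0009,0.001,0,0,0,0.4],[0,0,0,0,0,0,0.25],[0,0,0,0,0,0,0.05],[0,0,0,0,0,0,0.05],[0,0,0,0,0,0,0.05]]}' 30
python3 -m inch '{"commands":[[0,0,0,0,0,0,0.05],[0,0,0,0,0,0,0.05]]}'
```

```text
time_s: 17.07
ee_pos: [601.0, -112.9, 103.6]
orientation: [[-0.902, 0.433, 0.002], [0.433, 0.902, 0.002], [-0.001, 0.003, -1.0]]
wrist_force: [2.1, 3.3, 2.2]
gripper_width: 0.101
finger_force: 33.9
time_s: 17.23
ee_pos: [601.0, -113.0, 103.6]
orientation: [[-0.902, 0.433, 0.002], [0.433, 0.902, 0.002], [-0.001, 0.003, -1.0]]
wrist_force: [1.3, 5.0, 2.0]
gripper_width: 0.106
finger_force: 34.0
```

```bash
python3 -m inch '{"commands":[[0,0.001,0,0,0,0.3,0.05],[0,0,0,0,0,0.8,0.05],[0,0,0,0,0,0.8,0.05],[0,0,0,0,0,0.8,0.05],[0,0,0,0,0,0.8,0.05]]}' | sed -n '2,5p'
python3 -m inch '{"commands":[[0,0,0,0,0,0.8,0.05],[0,0,0,0,0,0.8,0.05],[0,0,0,0,0,0.8,0.05],[0,0,0,0,0,0.8,0.05],[0,0,0,0,0,0.8,0.05]]}' | sed -n '2,5p'
```

```text
ee_pos: [600.9, -113.0, 103.5]
orientation: [[-0.683, 0.731, 0.001], [0.731, 0.683, 0.001], [0.0, 0.001, -1.0]]
wrist_force: [0.9, 4.2, 3.2]
gripper_width: 0.106
ee_pos: [600.9, -113.0, 103.5]
orientation: [[-0.326, 0.945, 0.0], [0.945, 0.326, 0.001], [0.001, 0.001, -1.0]]
wrist_force: [2.1, 4.0, 2.7]
gripper_width: 0.105
```

```bash
python3 -m inch '{"commands":[[0,0,0,0,0,0.8,0.05],[0,0,0,0,0,0.8,0.05],[0,0,0,0,0,0.8,0.05],[0,0,0,0,0,0.8,0.05],[0,0,0,0,0,0.8,0.05]]}' | sed -n '2,5p'
python3 -m inch '{"commands":[[0,0,0,0,0,0.8,0.05],[0,0,0,0,0,0.8,0.05],[0,0,0,0,0,0.8,0.05],[0,0,0,0,0,0.5,0.05],[0,0,0,0,0,0,0.05]]}' | sed -n '2,5p'
python3 -m inch '{"commands":[[0,0,0,0,0,0,0.05],[0,0,0,0,0,0,0.2],[0,0,0,0,0,0,0.4],[0,0,0,0,0,0,0.5],[0,0,0,0,0,0,0.5]]}' | sed -n '2,5p'
python3 -m inch '{"commands":[[0,0,-0.01,0,0,0,0.5],[0,0,-0.02,0,0,0,0.5],[0,0,-0.02,0,0,0,0.5],[0,0,-0.015,0,0,0,0.5],[0,0,0,0,0,0,0.5]]}' | sed -n '2,5p'
```

```text
ee_pos: [600.8, -113.0, 103.5]
orientation: [[0.086, 0.996, 0.0], [0.996, -0.086, 0.001], [0.001, 0.0, -1.0]]
wrist_force: [1.3, 3.7, 2.4]
gripper_width: 0.103
ee_pos: [600.8, -113.0, 103.5]
orientation: [[0.377, 0.926, -0.0], [0.926, -0.377, 0.0], [0.0, -0.0, -1.0]]
wrist_force: [0.3, 4.4, 3.6]
gripper_width: 0.105
ee_pos: [600.0, -115.0, 102.9]
orientation: [[0.377, 0.926, -0.001], [0.926, -0.377, -0.001], [-0.001, -0.0, -1.0]]
wrist_force: [-0.9, 0.2, 1.0]
gripper_width: 0.503
ee_pos: [602.8, -114.7, 172.0]
orientation: [[0.377, 0.926, 0.007], [0.926, -0.377, -0.002], [0.001, 0.007, -1.0]]
wrist_force: [0.6, -0.5, -0.1]
gripper_width: 0.504
```

```bash
python3 -m inch '{"commands":[[-0.02,0,0,0,0,0,0.5],[-0.03,0,-0.002,0,0,0,0.5],[-0.03,0,-0.002,0,0,0,0.5],[-0.02,0,-0.002,0,0,0,0.5],[-0.01,0,0,0,0,0,0.5]]}' | sed -n '2p'
python3 -m inch '{"commands":[[0,0,0,0,0,0,0.6],[0,0,0,0,0,0,0.6],[0,0,0,0,0,0,0.6]]}' | sed -n '2p;5p'
python3 - <<'E'
from h import *
s=status.state();R=s["orientation"]
w=cams.get_image("wrist");cv2.imwrite("pics/w8.png",cv2.convertScaleAbs(w["frame"],alpha=1.3))
g=w["frame"][:, :]
for nm,zz in(("inner_lid",90),("outer_lid",96)):
  for r in silhouettes(w,nm)[:1]:
    v,u=np.nonzero(r["mask"]);o=[]
    for row in range(v.min()+6,v.max()-6,4):
        k=u[v==row];a=[((onz(w,(q,row+.5),zz)-s["ee_pos"])@R) for q in(k.min(),k.max()+1)];o.append((a[0][0],a[0][1],a[1][1]))
    o=np.array(o);f=np.polyfit(o[:,0],o[:,1:].mean(1),1)
    print(nm,r["confidence"],"mid y/slope",f[1],np.degrees(f[0]),"ends",[((onz(w,(256,q),zz)-s["ee_pos"])@R)[0] for q in(v.min(),v.max()+1)])
print("knob pred at tool 0,0 z120:",proj(w,np.r_[s["ee_pos"][:2],120]),proj(w,np.r_[s["ee_pos"][:2],120]+10*R[:,0])-proj(w,np.r_[s["ee_pos"][:2],120]))
E
```

```text
ee_pos: [557.1, -220.0, 174.4]
ee_pos: [560.1, -213.1, 173.8]
gripper_width: 0.597
inner_lid 0.64 mid y/slope 1.1622387971580723 0.006508352022592352 ends [np.float64(88.39693137257139), np.float64(-91.81322885585436)]
outer_lid 0.81 mid y/slope -0.7031188616262668 0.021672510392797942 ends [np.float64(63.42973690327643), np.float64(-67.8119828295085)]
knob pred at tool 0,0 z120: [255.83357122 207.63196832] [-1.94062986e-03 -1.27991935e+01]
```

View pics/w8.png

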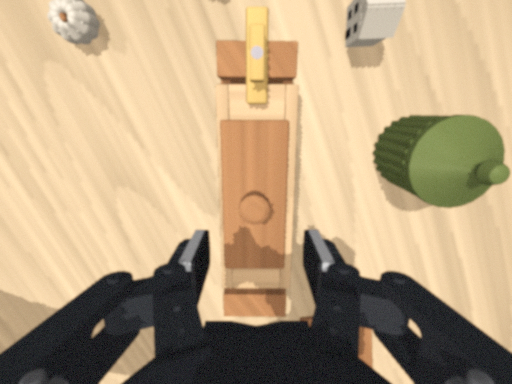

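The button is square across the lid end (bar rows 8–103 at col 257); knob at (254,208). Descending to grip it.

```bash
python3 -m inch '{"commands":[[-0.0015,-0.0008,0.015,0,0,0,0.6],[0,0,0.02,0,0,0,0.6],[0,0,0.02,0,0,0,0.6],[0,0,0.01,0,0,0,0.6],[0,0,0.005,0,0,0,0.6]]}' | sed -n '2p;4p'
python3 -m inch '{"commands":[[0,0,0.001,0,0,0,0.6],[0,0,0,0,0,0,0.6],[0,0,0,0,0,0,0.6],[0,0,0,0,0,0,0.5]]}' | sed -n '2p;4p'
python3 -c "
from h import *
plan([558.8,-214.2,102],-22.2,n=1)"
```

```text
ee_pos: [557.3, -215.3, 102.5]
wrist_force: [-0.1, 0.3, 0.0]
ee_pos: [558.7, -216.9, 104.2]
wrist_force: [-0.0, 0.0, 0.2]
[0.0026, -0.0009, 0.0022, 0.0189, -0.0016, 0.0177]
```

```bash
python3 -m inch '{"commands":[[0.0024,-0.0008,0.0015,0,0,0,0.5],[0,0,0,0,0,0,0.5],[0,0,0,0,0,0,0.4],[0,0,0,0,0,0,0.15],[0,0,0,0,0,0,0.15]]}' 40
python3 -m inch '{"commands":[[0,0,0,0,0,0,0.15],[0,0,0,0,0,0,0.15],[0,0,0,0,0,0,0.15]]}' 40
```

```text
time_s: 21.72
ee_pos: [558.1, -214.0, 102.0]
orientation: [[0.376, 0.927, 0.0], [0.927, -0.376, 0.0], [0.0, 0.0, -1.0]]
wrist_force: [0.0, 0.2, 3.4]
gripper_width: 0.258
finger_force: 39.1
time_s: 21.97
ee_pos: [558.1, -214.0, 102.0]
orientation: [[0.376, 0.927, 0.0], [0.927, -0.376, 0.0], [0.0, 0.0, -1.0]]
wrist_force: [-0.7, 1.5, 5.2]
gripper_width: 0.26
finger_force: 39.3
```

```bash
python3 -m inch '{"commands":[[0,0,-0.002,0,0,0,0.15],[0,0,-0.004,0,0,0,0.15],[0,0,-0.005,0,0,0,0.15],[0,0,-0.006,0,0,0,0.15],[0,0,-0.008,0,0,0,0.15]]}' 60 | sed -n '2,6p'
python3 -m inch '{"commands":[[0,0,-0.012,0,0,0,0.15],[0,0,-0.015,0,0,0,0.15],[0,0,-0.015,0,0,0,0.15],[0,0,-0.015,0,0,0,0.15],[0,0,-0.01,0,0,0,0.15]]}' | sed -n '2,6p'
python3 -m inch '{"commands":[[0,0,-0.006,0,0,0,0.15],[0,0,-0.003,0,0,0,0.15],[0,0,0,0,0,0,0.15],[0,0,0,0,0,0,0.15],[0,0,0,0,0,0,0.15]]}'
python3 -m inch '{"commands":[[0,0,0,0,0,0,0.15],[0,0,0,0,0,0,0.15],[0,0,0,0,0,0,0.15],[0,0,0,0,0,0,0.15]]}'
python3 - <<'E'
from h import *
w=cams.get_image("wrist");c=cams.get_image("scene")
o=np.zeros((384,800,3),np.uint8);o[:,:512]=w["frame"];o[:288,512:]=cv2.resize(c["frame"][100:260,135:295],(288,288),interpolation=2)
cv2.imwrite("pics/w9.png",cv2.convertScaleAbs(o,alpha=1.3))
E
```

```text
ee_pos: [557.8, -214.1, 126.9]
orientation: [[0.376, 0.927, -0.001], [0.927, -0.376, 0.0], [-0.0, -0.001, -1.0]]
wrist_force: [-0.6, 0.6, -0.6]
gripper_width: 0.249
finger_force: 58.7
ee_pos: [558.7, -214.5, 195.8]
orientation: [[0.376, 0.927, 0.002], [0.927, -0.376, -0.001], [0.0, 0.002, -1.0]]
wrist_force: [-0.3, -0.2, -1.5]
gripper_width: 0.251
finger_force: 58.7
time_s: 23.22
ee_pos: [557.5, -213.9, 201.8]
orientation: [[0.376, 0.927, -0.002], [0.927, -0.376, 0.001], [-0.0, -0.002, -1.0]]
wrist_force: [-0.4, 0.2, -1.6]
gripper_width: 0.247
finger_force: 58.7
time_s: 23.55
ee_pos: [557.9, -214.1, 202.4]
orientation: [[0.376, 0.927, -0.0], [0.927, -0.376, 0.0], [0.0, -0.0, -1.0]]
wrist_force: [-0.2, 0.2, -1.1]
gripper_width: 0.25
finger_force: 58.7
```

View pics/w9.png

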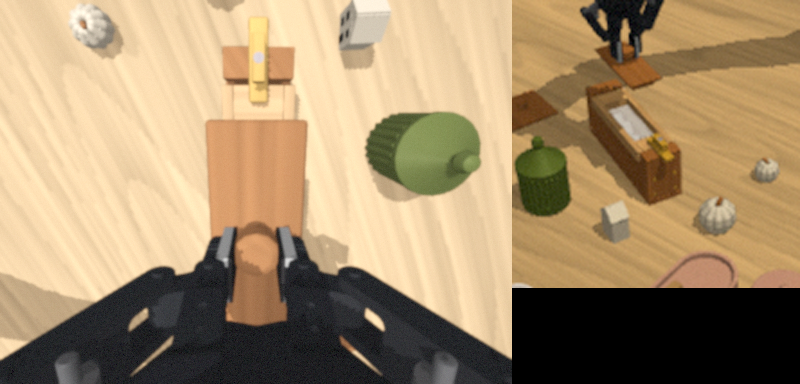

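The outer lid hangs level in the fingers, about 100 mm above the inner lid (board at (256,180)). The glazed inner lid sits home under the squared turnbutton (258,60). Handing in.

```bash
python3 -c "
from plant import workorder
print(workorder.close_job())"
```

```text
the job is handed in; nothing more can be done
None
```

I closed the case and handed the job in at about 24 s of the 61 s allowed. The last images show the inner lid home under the squared turnbutton and the outer lid held level by its knob about 100 mm above it; the judge's verdict was not returned.

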